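# Load a board carrier into a bench test fixture

## Robot

A 6-joint arm with a two-finger parallel gripper is mounted at the origin on the work surface. World frame = base frame: x ahead of the robot, y to its left, z up, the work surface at z = 0. Lengths are in m, angles in rad, forces in N, time in s.
With the tool pointing down it reaches from about 0.15 to 0.775 m from the base axis. Payload 6.1 kg.
Tool frame: the origin (TCP) lies midway between the tips of the shut fingers; the grasp point (between the pads) lies 19 mm behind it (env.tcp_to_grasp is the distance from the TCP to the grasp point, in m); z points along the fingers, y is the line along which they close (so a half turn about z gives the same grasp; the last joint's range is limited). The gripper opens to 85 mm and grips with 20 to 120 N. Pads are 22 mm wide; open, the fingers measure 114 mm over their backs; the gripper's body (76 mm by 85 mm) begins 54 mm behind the grasp point. The pads swing forward as they close: fully open they stand 13 mm farther back than shut.
Start: joints at [-1.172, 0.126, -0.04, 1.405, 0, 1.571], TCP at [0.204, -0.484, 0.231] pointing down, gripper open.
Joint ranges: [-2.72, 2.72], [-0.95, 1.95], [-1.27, 1.35], [-1.78, 2.02], [-1.46, 1.47], [-3.14, 3.14]. Speed limits (rad/s): [2.39, 2.39, 3.01, 3.14, 3.14, 3.14].

## Interface

Orientations are given as a unit quaternion [x, y, z, w].
In Python, from workcell import sensors, imaging, env, nets gives the robot as it stands.
- The arm moves only by the tool step_arm, never from a script. Its argument "steps" is a list of rows, each a list of 7 numbers: the shift along the world's x, y, z as a fraction of full scale, then the turn, a rotation vector about the world's x, y, z as a fraction of full scale, then the gripper's target within -1 to 1 (shut at 1, half-way at 0, fully open at -1). In form: [[tx, ty, tz, ax, ay, az, gripper], ...]. A call has 1 to 5 rows; each row is the pose to reach, as a shift and turn from the pose commanded when the call began; what a row does not reach only later rows make up. Full scale, the value 1, is 100 mm for a shift and 90 degrees for a turn. A row lasts 1/8 s, in which the tool goes at most 62.5 mm and 10.7 degrees, less where a joint would pass 70% of its speed; a pose out of reach is approached as far as the arm can. A call with a number of a shift or a turn outside -1 to 1 is refused whole. A call with a gripper value outside its range is refused whole. The fingers move at their own pace and stop on an object; the grip force is fixed at half the most. Time passes only in rows, so rows that repeat a pose let the fingers close. It gives the time, the measured TCP pose, the force, the opening and the grip force at its end, in the units of the state.
- sensors.get_state(): the state, without advancing time (a new reading comes with each control period).
- imaging.snapshot(name): name is "side" or "top" or "wrist"; returns a dict with "pixels" (420x560x3 uint8, blue, green, red), "K" (3x3 intrinsics, pixels), "pose" (4x4, takes a point from camera to world coordinates). Camera axes: x right, y down, z forward; pixel columns grow to the right and rows downward; lengths in m; the calibration is good to about 2 mm. A picture is of the moment at which its call begins. There is no depth.
- env.job_done(): hands the job in; it is judged then, once.
Trained networks look in the newest picture that a camera, given by its name, has taken for a name from the list of things; names that differ only in an ending like _2 or _b are one class to them, and where a whole thing is asked for, a point or a joint stands for the part that bears it (a point fixed in the world has none). Each returns a list of dicts, best first, with "conf" (0 to 1); they miss things now and then, are a little off and sometimes report something else, mostly with a low value. They report only what shows in the picture. A call takes as long as a camera call. They do not tell look-alikes from the thing itself.
- nets.search_frame(camera, label): "position" ([x, y, z] in m, in world coordinates, good to about 4 mm: the middle of the surface that is visible of it).
- nets.silhouettes(camera, label): "pixels" (420x560 bool, what is visible of it).
- nets.landmark_of(camera, label): "position" ([x, y, z] in m, in world coordinates, good to about 4 mm: a listed point, or the origin of a listed thing).
The state is a dict: "time_s": time; "joint_positions": joint angles; "dq": joint speeds; "effort": joint torques, N m; "ee_pos": TCP position; "tcp_rot": TCP orientation; "force": force on the tool from outside, world axes, zero at the start; "torque": the same for the moment, N m; "width": opening from 0.0 (shut) to 1.0 (fully open); "gripper_force": force on a finger pad.
Only numpy, scipy, OpenCV 4.12 (cv2) and the standard library are available. Lean on these libraries where they do the work, as an engineer would, in place of code of your own. Each camera call takes 0.05 s, during which the arm holds its last target. There are 200 camera calls.

## Task

Slide the board carrier along the fixture's bed, in under the hood, nudging it until its hole drops over the locating pin and it lies flat and square on the bed; keep it on the bed, do not lift it. Then swing the clamp arm round all the way to its stop over the carrier's corner, let go, and leave the other things on the bench where they are.

Things in the scene. Friction and masses are not known exactly. Their poses are not given: they have to be found in the camera images.
- fixture: Bench test fixture, fixed: aluminium bed 300 (x) x 290 (y) x 16 mm thick under a grey hood. Origin on the bench at the bed's underside, on its middle line; the bed runs from x = -180 to +120 mm, its top is at z = 16 mm. x is the loading direction (across the bench, roughly to the robot's right), z up. With the carrier seated square, the carrier's origin lies over this origin.
- hood_front (a point): Middle of the lower front edge of the fixed hood (fixture x = -50, y = 0; 85 mm above the bed). Front bar x = -50 to -16 mm, rear bar x = 69 to 103 mm, 28 mm high, on posts at y = +-130 mm. The seated carrier's tab is 11 mm in front of it: the gripper's body must lean away from the hood (to the fixture's -x) there; 35 to 45 degrees from vertical fits, fingers pointing down and to +x.
- pin_foot (a point): Foot of the locating pin: centre of the pin at the bed's top surface (fixture x = 45, y = 0, z = 16 mm). The dark steel pin is 10 mm in diameter, stands 7 mm above the bed and has a domed top.
- carrier: Loose board carrier, about 0.3 kg: grey plate 130 (x) x 100 (y) x 5 mm with a green circuit board, finned heat sink and small parts on top (to 29 mm above its underside). Origin at the centre of the plate's underside; x points to its upturned nose, z up. It starts flat on the bed in front of the pin, a little askew, nose towards the pin.
- nose (a point): Tip of the carrier's nose (carrier x = 80, y = 0, z = 12 mm). From x = 65 mm on the plate is bent up 30 degrees, so that it rides up over the pin when slid in; the carrier then rests on the pin, far end raised by 7 mm, until the hole comes over the pin and it drops flat.
- hole (a point): Centre of the carrier's only hole, at the plate's underside (carrier x = 45, y = 0, z = 0). A through hole 13.5 mm in diameter.
- tab_top (a point): Middle of the top edge of the pull tab at the carrier's rear end (carrier x = -63, y = 0, z = 36 mm): a flat aluminium tab standing upright on the plate, 30 mm wide (y), 4 mm thick, 31 mm tall above the plate. It can be taken across its 30 mm width.
- clamp (a joint): Swing clamp, angle in rad about an upright pivot, growing anticlockwise seen from above. 0 is fully open, 2.5 is the stop where it is closed over the seated carrier's corner at its tab end, +y side. At value q the steel arm points at angle (q - 3.4) from the fixture's x axis. It stays where it is left (about 1.1 N at the knob moves it).
- clamp_pivot (a point): Pivot of the clamp at the bed's top surface (fixture x = -100, y = 115, z = 16 mm). The arm is 92 mm long from here, 14 mm wide, from 8 to 14 mm above the bed.
- clamp_knob (a point): Centre of the top of the clamp's black knob: upright cylinder 18 mm in diameter, 24 mm tall on the arm, 45 mm from the pivot; its top is 38 mm above the bed. It can be pinched or pushed, and turns with the arm.
- multimeter: Bystander: yellow multimeter 150 x 75 x 36 mm lying on the bench, origin at the centre of its underside.
- heatsink: Bystander: finned aluminium heat sink 90 x 60 x 36 mm on the bench, origin at the centre of its underside.
- screwdriver: Bystander: screwdriver lying on the bench.
- flask: Bystander: red bottle, 66 mm in diameter, 210 mm tall, standing on the bench, origin at the centre of its foot.
Not all that is in view belongs to the job. What is meant by the carrier is not red, and is the smaller of those in its own colour.

How it is judged:
On the way, in this order (a step that is already met when the one before it is completed fails the run):
1. the carrier's hole has dropped over the pin and the carrier lies flat and square on the bed, the clamp not yet closed (horizontal distance between hole and pin_foot below 0.004 m and z of hole in the frame of fixture below 0.0185 m and angle between carrier's own z axis and vertical below 0.03 rad and angle between the x axis of carrier and the x axis of fixture, either way round below 0.12 rad and value of joint clamp below 1.5 rad), for 0.2 s.
2. the clamp arm is swung to its stop over the carrier's corner (value of joint clamp above 2.3 rad), for 0.2 s.
At the end, for the whole second after the job is handed in: The carrier's hole is over the pin (centres within 4 mm, underside within 2.5 mm of the bed), the carrier flat (within 0.03 rad) and square with the fixture (within 0.12 rad), the clamp at 2.3 rad or more, everything released and at rest (horizontal distance between hole and pin_foot below 0.004 m and z of hole in the frame of fixture below 0.0185 m and angle between carrier's own z axis and vertical below 0.03 rad and angle between the x axis of carrier and the x axis of fixture, either way round below 0.12 rad and value of joint clamp above 2.3 rad and linear speed of carrier below 0.01 m/s and contact force between the fingers and carrier below 0.1 N and contact force between the fingers and fixture below 0.1 N); the robot touches nothing.
It fails at once if the carrier was lifted off the bed (z of carrier in the frame of fixture above 0.028 m or z of tab_top in the frame of fixture above 0.062 m or angle between carrier's own z axis and vertical above 0.3 rad).
It fails at once if a bystander was disturbed (distance of any of multimeter, heatsink, flask from where it was at the start of the episode above 0.02 m or distance of screwdriver from where it was at the start of the episode above 0.03 m).
It also fails if it takes over 67 s, if anything falls off the work surface, if the arm or the gripper's body presses on something with over 40 N, if the wrist force passes 120 N, or if a joint passes its speed limit or range.

## Working session

There is one attempt and no reset: what is moved stays moved. The work goes in short steps, Python scripts to look and compute and a tool call to move; the robot and the scene stay as the last step left them, time stands still between calls to the robot, and variables do not carry over. Pictures are saved under pics/ and viewed, at most 10 in all, crops included, and the job is handed in when it is done.

Besides the shell and the picture viewer there is one more tool, called after "Request:" as name(argument=value, ...) on one line, values as JSON. step_arm: Moves the arm, as the interface text tells. Shift numbers are shares of 100 mm and turn numbers shares of 90 degrees, none past 1 either way. Its arguments: {"type":"object","properties":{"steps":{"type":"array"}},"required":["steps"]}

```bash
mkdir -p pics; cat > h.py <<'E'
from workcell import sensors, imaging, env, nets
import numpy as np, cv2
def look(labels,cams=("top","side"),save=None):
    for c in cams:
        s=imaging.snapshot(c)
        if save: cv2.imwrite(f"pics/{save}_{c}.png",s["pixels"])
        for l in labels:
            for d in nets.landmark_of(c,l)[:3]:
                p=np.array(d["position"]); q=np.linalg.inv(s["pose"])@np.r_[p,1]; u=s["K"]@q[:3]; u/=u[2]
                print(c,l,round(d["conf"],2),p.round(4),u[:2].round())
E
python3 - <<'E'
from h import *
look(["fixture","hood_front","pin_foot","carrier","nose","hole","tab_top","clamp_pivot","clamp_knob"],save="a")
s=sensors.get_state();print(s)
E
```

```text
top fixture 0.93 [ 0.5586 -0.0381 -0.0019] [306. 221.]
top fixture 0.32 [ 0.5747 -0.0095  0.0156] [296. 212.]
top hood_front 0.57 [0.5509 0.0111 0.1014] [287. 213.]
top hood_front 0.29 [ 0.5602 -0.0361 -0.0049] [305. 221.]
top pin_foot 0.68 [ 0.5598 -0.079   0.0176] [323. 221.]
top carrier 0.91 [0.2263 0.3465 0.0007] [133. 337.]
top carrier 0.82 [0.5609 0.0353 0.017 ] [278. 215.]
top carrier 0.64 [ 0.8427 -0.0308 -0.0029] [314. 119.]
top nose 0.93 [0.1785 0.2405 0.0144] [172. 364.]
top nose 0.83 [0.8907 0.0328 0.0128] [293.  97.]
top nose 0.74 [ 0.5832 -0.0439  0.0309] [310. 209.]
top hole 0.85 [ 0.5711 -0.0069  0.0142] [295. 214.]
top hole 0.67 [0.2036 0.2834 0.0022] [157. 350.]
top hole 0.61 [0.8689 0.0048 0.0023] [302. 108.]
top tab_top 0.93 [0.5397 0.0989 0.0555] [250. 218.]
top tab_top 0.82 [0.2671 0.4209 0.0532] [ 97. 317.]
top tab_top 0.81 [ 0.8038 -0.0806  0.0358] [333. 128.]
top clamp_pivot 0.67 [0.6619 0.0722 0.017 ] [268. 176.]
top clamp_pivot 0.55 [0.6606 0.1127 0.0554] [251. 170.]
top clamp_pivot 0.19 [0.549  0.0095 0.1032] [288. 214.]
top clamp_knob 0.64 [0.6611 0.1143 
[... 1003 characters left out ...]
6. 224.]
{'time_s': 1.0, 'joint_positions': array([-1.17199888e+00,  1.25782136e-01, -3.95706326e-02,  1.40543264e+00,
       -1.33018609e-05,  1.57082242e+00]), 'dq': array([-0.00018177,  0.00161152, -0.001498  , -0.00035209,  0.00078631,
        0.00111213]), 'effort': array([ 3.96755313e-04, -4.35714376e+01,  3.53095400e+01,  1.14887724e-03,
        1.70353587e-04, -3.32286838e-07]), 'ee_pos': array([ 0.20385194, -0.48378643,  0.23131737]), 'tcp_rot': array([ 9.80188440e-01,  1.98067216e-01, -5.43807498e-06,  6.66667522e-06]), 'force': array([-0.282114  , -0.33594389,  0.43102498]), 'torque': array([ 0.03653886, -0.01196544,  0.00465276]), 'gripper_force': 0.0, 'width': 1.000543673426796}
```

```bash
python3 -c "
import cv2
a=cv2.imread('pics/a_top.png');b=cv2.imread('pics/a_side.png')
cv2.imwrite('pics/a_c.png',cv2.hconcat([cv2.resize(a[60:400,60:400],(400,400)),cv2.resize(b[80:420,100:440],(400,400))]))"
```

```text
(no output)
```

View pics/a_top.png

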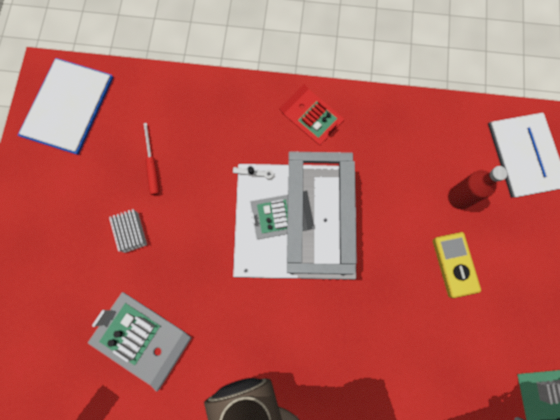

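View pics/a_side.png

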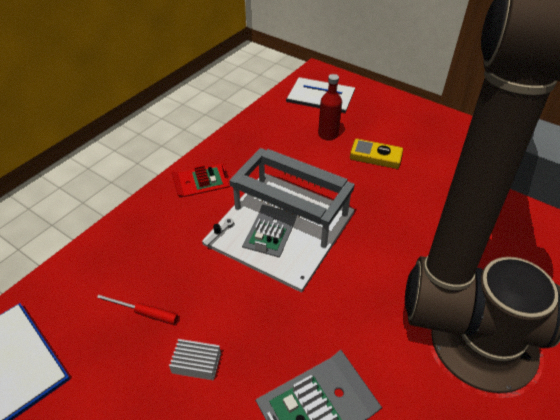

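The carrier is the small grey one on the white bed: tab near (250,218), nose near (310,209) in the top view. The pin is at (325,220), the clamp knob at (251,170) and the hood spans columns 288-356. The large grey carrier at lower left and the red one are look-alikes. Next I fit the fixture pose and compute the pre-grasp move.

```bash
cat >> h.py <<'E'
from scipy.spatial.transform import Rotation as Ro
def ray(s,uv,z):
    P=s["pose"]; d=P[:3,:3]@np.linalg.inv(s["K"])@np.r_[uv,1]; o=P[:3,3]
    return o+d*(z-o[2])/d[2]
def tool(yaw,tilt,flip=1):
    "fingers down and toward direction yaw; tool y along yaw+90"
    f=np.array([np.cos(yaw),np.sin(yaw),0]); y=flip*np.array([-f[1],f[0],0])
    z=np.sin(tilt)*f-np.cos(tilt)*np.array([0,0,1]); return Ro.from_matrix(np.c_[np.cross(y,z),y,z])
def delta(p,R):
    s=sensors.get_state(); d=(np.array(p)-s["ee_pos"])/.1
    w=(R*Ro.from_quat(s["tcp_rot"]).inv()).as_rotvec()/(np.pi/2)
    print("t",round(s["time_s"],2),"tcp",s["ee_pos"].round(4),"shift",d.round(3),"turn",w.round(3),"F",s["force"].round(1),"w",round(s["width"],3))
E
python3 - <<'E'
from h import *
s=imaging.snapshot("top"); img=s["pixels"]
for n,uv in dict(TL=(238,165),BL=(233,277.5),BR=(355.5,278.5),pin=(325,220)).items(): print(n,ray(s,uv,.016).round(4))
m=(img.min(2)>150).astype(np.uint8); m[:150]=0;m[290:]=0;m[:,:225]=0;m[:,365:]=0
xs=[(np.argmax(m[r,225:])+225,r) for r in range(185,270,3)]
P=np.array([ray(s,(a-.5,b),.016)[:2] for a,b in xs]); v=cv2.fitLine(P.astype(np.float32),cv2.DIST_HUBER,0,.01,.01).ravel(); print("left edge",v,np.degrees(np.arctan2(v[1],v[0])))
xs=[(c,289-np.argmax(m[150:290,c][::-1])) for c in range(240,345,3)]
P=np.array([ray(s,(a,b+.5),.016)[:2] for a,b in xs]); v=cv2.fitLine(P.astype(np.float32),cv2.DIST_HUBER,0,.01,.01).ravel(); print("bottom edge",v,np.degrees(np.arctan2(v[1],v[0])))
c=np.radians(-73.6)
delta([.54,.14,.20],tool(c,np.radians(40))); delta([.54,.14,.20],tool(c,np.radians(40),-1))
E
```

```text
TL [0.6825 0.1536 0.016 ]
BL [0.3944 0.126  0.016 ]
BR [ 0.426  -0.1722  0.016 ]
pin [ 0.5629 -0.0845  0.016 ]
left edge [0.99511266 0.09874628 0.53213495 0.13983138] 5.6669803
bottom edge [ 0.10297841 -0.99468356  0.4146548  -0.04495326] -84.08929
t 1.05 tcp [ 0.2039 -0.4838  0.2313] shift [ 3.361  6.238 -0.313] turn [-0.438  0.208  0.888] F [ 0.2 -0.3  0.3] w 1.002
t 1.05 tcp [ 0.2039 -0.4838  0.2313] shift [ 3.361  6.238 -0.313] turn [-0.214 -0.451 -1.023] F [ 0.2 -0.3  0.3] w 1.002
```

Request:
step_arm(steps=[[0.25,0.4,0.5,0,0,0,-1],[0.5,0.9,0.5,-0.06,0.03,0.12,-1],[0.5,0.9,0.5,-0.06,0.03,0.12,-1]])

```text
time_s: 1.42
ee_pos: [0.2559, -0.3906, 0.2829]
tcp_rot: [0.955, 0.293, -0.032, 0.043]
force: [-0.7, 0.3, -0.1]
width: 0.997
gripper_force: 0.0
```

Request:
step_arm(steps=[[0.25,0.45,0,-0.03,0.015,0.06,-1],[0.5,0.9,0,-0.07,0.035,0.15,-1],[0.5,0.9,0,-0.07,0.035,0.15,-1]])

```text
time_s: 1.8
ee_pos: [0.3055, -0.3009, 0.2813]
tcp_rot: [0.909, 0.402, -0.069, 0.09]
force: [-0.5, -0.1, -0.2]
width: 1.0
gripper_force: 0.0
```

Request:
step_arm(steps=[[0.25,0.45,0,-0.03,0.015,0.06,-1],[0.5,0.9,0,-0.07,0.035,0.15,-1],[0.5,0.9,0,-0.07,0.035,0.15,-1]])

```text
time_s: 2.17
ee_pos: [0.3555, -0.2114, 0.2807]
tcp_rot: [0.847, 0.503, -0.105, 0.135]
force: [-0.1, -0.4, -0.1]
width: 0.996
gripper_force: 0.0
```

Request:
step_arm(steps=[[0.25,0.45,0,-0.03,0.015,0.06,-1],[0.5,0.9,0,-0.07,0.035,0.15,-1],[0.5,0.9,0,-0.07,0.035,0.15,-1]])

```text
time_s: 2.55
ee_pos: [0.4052, -0.1223, 0.2803]
tcp_rot: [0.771, 0.595, -0.139, 0.179]
force: [-0.9, -0.4, -0.2]
width: 1.003
gripper_force: 0.0
```

Request:
step_arm(steps=[[0.25,0.45,0,-0.03,0.015,0.06,-1],[0.5,0.9,0,-0.07,0.035,0.15,-1],[0.5,0.9,0,-0.07,0.035,0.15,-1]])

```text
time_s: 2.92
ee_pos: [0.455, -0.0335, 0.28]
tcp_rot: [0.682, 0.677, -0.171, 0.22]
force: [-0.5, 0.9, 0.1]
width: 1.001
gripper_force: 0.0
```

Request:
step_arm(steps=[[0.25,0.45,0,-0.03,0.015,0.06,-1],[0.5,0.9,0,-0.07,0.035,0.12,-1],[0.5,0.9,0,-0.07,0.035,0.12,-1]])

```text
time_s: 3.3
ee_pos: [0.5052, 0.0557, 0.2795]
tcp_rot: [0.598, 0.732, -0.206, 0.253]
force: [-0.6, -1.0, 0.2]
width: 1.004
gripper_force: 0.0
```

```bash
python3 -c "
from h import *
delta([.54,.14,.20],tool(np.radians(-73.6),np.radians(40)));print(sensors.get_state()['joint_positions'].round(2))"
```

```text
t 3.3 tcp [0.5052 0.0557 0.2795] shift [ 0.348  0.843 -0.795] turn [-0.021 -0.005  0.054] F [-0.6 -1.   0.2] w 1.004
[ 0.46  0.18 -0.02  1.58 -0.64  1.9 ]
```

Request:
step_arm(steps=[[0.2,0.5,-0.2,0,0,0.03,-1],[0.2,0.95,-0.6,-0.02,0,0.05,-1],[0.2,0.95,-1.0,-0.02,-0.005,0.054,-1],[0.2,0.95,-1.0,-0.02,-0.005,0.054,-1]])

```text
time_s: 3.8
ee_pos: [0.5229, 0.1476, 0.1793]
tcp_rot: [0.563, 0.752, -0.205, 0.273]
force: [-0.1, 0.2, -0.1]
width: 1.0
gripper_force: 0.0
```

```bash
python3 - <<'E'
from h import *
look(["tab_top","carrier","hole","clamp_knob","clamp_pivot"],cams=("wrist",),save="b")
look(["tab_top"],cams=("side","top"),save="b")
delta([.5255,.151,.11],tool(np.radians(-73.6),np.radians(40)))
E
```

```text
wrist tab_top 0.75 [0.5414 0.0966 0.0541] [283. 150.]
wrist carrier 0.96 [0.5534 0.037  0.0128] [277. 161.]
wrist carrier 0.92 [ 8.396e-01 -2.990e-02  3.000e-04] [478. 228.]
wrist hole 0.75 [ 0.5709 -0.0084  0.0162] [281. 194.]
wrist hole 0.58 [ 0.8663  0.0042 -0.003 ] [516. 215.]
wrist hole 0.51 [ 0.486  -0.416   0.0027] [176. 301.]
wrist clamp_knob 0.17 [ 0.5689 -0.008   0.0157] [279. 193.]
wrist clamp_pivot 0.95 [0.6616 0.0683 0.0144] [399. 163.]
side tab_top 0.89 [0.5367 0.0941 0.0531] [261. 242.]
side tab_top 0.44 [ 0.8061 -0.0796  0.0399] [222. 164.]
top tab_top 0.83 [ 0.8071 -0.0768  0.0355] [331. 127.]
top tab_top 0.71 [0.5409 0.0938 0.0523] [253. 218.]
top tab_top 0.62 [0.5523 0.0095 0.1039] [288. 213.]
t 4.3 tcp [0.5241 0.1512 0.1821] shift [ 0.014 -0.002 -0.721] turn [-0.003  0.003 -0.002] F [ 0.2 -0.4 -0.4] w 1.002
```

View pics/b_wrist.png

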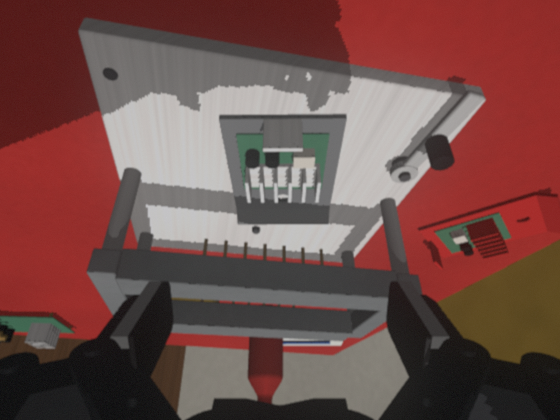

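The wrist view shows the tab upright near (283,135), its top edge spanning columns 265-303, with nothing standing on either side of it. The pin is at (257,230) beyond the nose, and the clamp knob at (440,152). I approach along the tool axis.

Request:
step_arm(steps=[[0.03,0,-0.5,0,0,0,-1],[0.08,-0.25,-1.0,0,0,0,-1],[0.08,-0.25,-1.0,0,0,0,-1]])

```text
time_s: 4.68
ee_pos: [0.5293, 0.1239, 0.0781]
tcp_rot: [0.562, 0.753, -0.206, 0.273]
force: [0.1, 0.5, 1.0]
width: 0.996
gripper_force: 0.0
```

```bash
python3 - <<'E'
from h import *
look(["tab_top"],cams=("wrist","side"),save="c")
delta([.5425,.0907,.036],tool(np.radians(-73.8),np.radians(40)))
E
```

```text
wrist tab_top 0.68 [0.539  0.0929 0.0575] [279. 272.]
wrist tab_top 0.62 [ 0.8089 -0.0801  0.0351] [468. 341.]
side tab_top 0.84 [0.5421 0.0945 0.0529] [259. 241.]
t 4.88 tcp [0.533  0.1274 0.0833] shift [ 0.095 -0.367 -0.473] turn [-0.003  0.004 -0.005] F [-0.   0.9 -0.4] w 1.002
```

Request:
step_arm(steps=[[0.05,-0.18,-0.24,0,0,0,-1],[0.09,-0.36,-0.47,0,0,0,-1],[0.09,-0.36,-0.47,0,0,0,-1]])

```text
time_s: 5.25
ee_pos: [0.5408, 0.09, 0.0347]
tcp_rot: [0.563, 0.753, -0.202, 0.274]
force: [0.1, 0.0, -0.3]
width: 1.0
gripper_force: 0.0
```

```bash
python3 - <<'E'
from h import *
look(["tab_top"],cams=("wrist",),save="d")
delta([.5425,.0907,.036],tool(np.radians(-73.8),np.radians(40)))
E
```

```text
t 5.35 tcp [0.5417 0.0912 0.036 ] shift [ 0.008 -0.005  0.   ] turn [-0.003  0.003 -0.004] F [0.1 0.4 0.1] w 0.999
```

View pics/d_wrist.png

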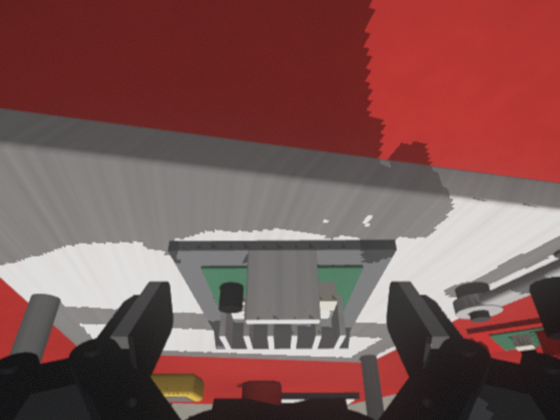

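The tab stands centred between the pads (top edge columns 246-320 at row 320, pads near 170 and 388). I close the gripper.

Request:
step_arm(steps=[[0,0,0,0,0,0,0.3],[0,0,0,0,0,0,0.6],[0,0,0,0,0,0,1],[0,0,0,0,0,0,1],[0,0,0,0,0,0,1]])

```text
time_s: 5.98
ee_pos: [0.5411, 0.0907, 0.0349]
tcp_rot: [0.562, 0.753, -0.202, 0.275]
force: [-2.3, 3.1, 5.9]
width: 0.325
gripper_force: 58.8
```

Request:
step_arm(steps=[[0,0,0,0,0,0,1],[0,0,0,0,0,0,1]])

```text
time_s: 6.22
ee_pos: [0.5412, 0.0907, 0.0349]
tcp_rot: [0.562, 0.753, -0.202, 0.275]
force: [-2.6, 3.5, 4.8]
width: 0.322
gripper_force: 58.8
```

```bash
python3 - <<'E'
from h import *
look(["tab_top","hole","carrier","nose"],cams=("side","top"),save="e")
look(["pin_foot","tab_top"],cams=("wrist",))
f=np.array([.101,-.995]);o=np.array([.5575,-.0388])
delta(list(o-.063*f+.005*f)+[.036],tool(np.radians(-84.2),np.radians(40)))
E
```

```text
side tab_top 0.56 [0.5393 0.0927 0.0555] [260. 240.]
side hole 0.68 [ 0.5692 -0.0103  0.0169] [275. 220.]
side hole 0.68 [ 0.2007  0.2826 -0.0024] [337. 392.]
side hole 0.53 [0.8674 0.0089 0.0032] [187. 182.]
side carrier 0.91 [0.5586 0.0349 0.0174] [268. 232.]
side carrier 0.61 [0.2288 0.3387 0.0009] [311. 405.]
side nose 0.75 [0.1784 0.2397 0.0161] [358. 377.]
side nose 0.57 [ 0.5821 -0.0497  0.0267] [280. 206.]
top tab_top 0.96 [0.5413 0.0956 0.0559] [252. 217.]
top tab_top 0.79 [ 0.8063 -0.0798  0.0369] [333. 127.]
top hole 0.92 [ 0.5752 -0.0093  0.0144] [296. 212.]
top carrier 0.76 [ 0.8397 -0.0298 -0.0013] [314. 119.]
top carrier 0.74 [0.5586 0.0351 0.0136] [278. 217.]
top carrier 0.2 [ 0.6637 -0.4293  0.0007] [461. 198.]
top nose 0.85 [ 0.5853 -0.0481  0.0274] [312. 209.]
top nose 0.66 [0.8937 0.0314 0.0139] [294.  96.]
wrist pin_foot 0.94 [ 0.5619 -0.0774  0.0135] [245. 336.]
wrist tab_top 0.83 [0.5361 0.0962 0.0558] [270. 331.]
wrist tab_top 0.7 [ 0.8098 -0.0801  0.0341] [492. 375.]
wrist tab_top 0.22 [ 0.5647 -0.079   0.0133] [248. 336.]
t 6.88 tcp [0.5412 0.0907 0.0349] shift [ 0.105 -0.718  0.011] turn [-0.002  0.003 -0.12 ] F [-1.9  3.8  5.6] w 0.324
```

Request:
step_arm(steps=[[0.01,-0.06,0,0,0,-0.03,1],[0.02,-0.13,0,0,0,-0.06,1],[0.03,-0.2,0,0,0,-0.09,1],[0.05,-0.27,0,0,0,-0.115,1],[0.06,-0.34,0,0,0,-0.115,1]])

```text
time_s: 7.5
ee_pos: [0.548, 0.0566, 0.0349]
tcp_rot: [0.628, 0.699, -0.226, 0.255]
force: [-0.4, 4.5, 7.6]
width: 0.321
gripper_force: 59.6
```

```bash
python3 - <<'E'
from h import *
look(["tab_top","hole","carrier","nose","pin_foot"],cams=("side","top"),save="f")
look(["pin_foot","tab_top"],cams=("wrist",),save="f")
delta([.5501+.0005,.026-.005,.035],tool(np.radians(-84.2),np.radians(40)))
E
```

```text
side tab_top 0.66 [0.548  0.0603 0.0517] [265. 231.]
side hole 0.89 [ 2.015e-01  2.848e-01 -2.000e-04] [337. 392.]
side hole 0.65 [ 0.5636 -0.047   0.0172] [285. 212.]
side carrier 0.83 [0.2284 0.3387 0.0028] [311. 405.]
side carrier 0.51 [ 0.4838 -0.416   0.003 ] [376. 155.]
side nose 0.93 [ 0.5684 -0.0871  0.0251] [292. 201.]
side nose 0.75 [0.1791 0.2388 0.015 ] [358. 377.]
side pin_foot 0.61 [ 0.5586 -0.0821  0.0134] [294. 206.]
top tab_top 0.82 [0.5478 0.0587 0.0521] [267. 217.]
top tab_top 0.57 [ 0.8071 -0.0792  0.0377] [332. 127.]
top tab_top 0.48 [0.265  0.4192 0.0536] [ 98. 318.]
top hole 0.67 [ 0.5589 -0.0487  0.0153] [311. 220.]
top hole 0.64 [8.69e-01 5.90e-03 7.00e-04] [302. 108.]
top carrier 0.76 [ 0.5588 -0.0036  0.0122] [293. 218.]
top carrier 0.69 [ 0.8412 -0.028  -0.0032] [313. 119.]
top nose 0.7 [0.8904 0.0327 0.0091] [293.  98.]
top nose 0.65 [ 0.5681 -0.0872  0.0294] [327. 217.]
top pin_foot 0.97 [ 0.5588 -0.0768  0.019 ] [322. 221.]
wrist tab_top 0.69 [0.5448 0.0607 0.0543] [273. 329.]
t 8.25 tcp [0.5474 0.0559 0.0349] shift [ 0.032 -0.349  0.001] turn [-0.001  0.003 -0.005] F [ 3.5 -2.8  4.1] w 0.322
```

View pics/f_wrist.png

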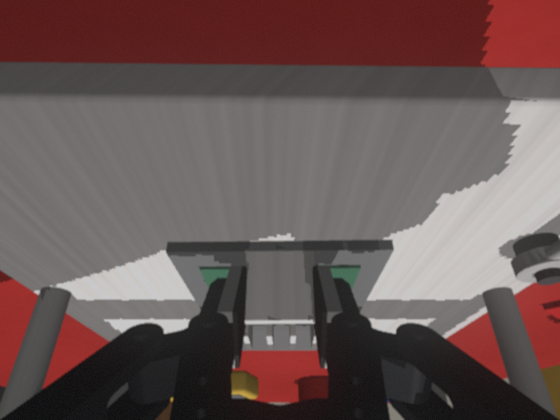

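The carrier's rear edge (row 245) is parallel to the bed edge and lies midway between the hood posts to within about 2 mm. I continue along the fixture's x axis.

Request:
step_arm(steps=[[0.01,-0.06,0,0,0,0,1],[0.01,-0.12,0,0,0,0,1],[0.02,-0.18,0,0,0,0,1],[0.025,-0.24,0,0,0,0,1],[0.03,-0.28,0,0,0,0,1]])

```text
time_s: 8.88
ee_pos: [0.5501, 0.0292, 0.0349]
tcp_rot: [0.628, 0.7, -0.225, 0.255]
force: [-0.6, 5.8, 8.8]
width: 0.321
gripper_force: 59.7
```

```bash
python3 - <<'E'
from h import *
look(["tab_top","hole","carrier","nose","pin_foot"],cams=("side","top"),save="g")
delta([.5501+.0005,.026-.005,.035],tool(np.radians(-84.2),np.radians(40)))
E
```

```text
side tab_top 0.62 [0.5495 0.0344 0.0534] [271. 224.]
side hole 0.67 [ 0.2009  0.2846 -0.    ] [337. 392.]
side hole 0.58 [ 0.5643 -0.078   0.0213] [291. 204.]
side hole 0.51 [0.8664 0.0093 0.0022] [187. 183.]
side carrier 0.95 [ 0.5568 -0.0301  0.0202] [283. 217.]
side carrier 0.58 [0.2291 0.3368 0.0018] [311. 404.]
side nose 0.62 [0.178  0.2402 0.0142] [358. 378.]
side nose 0.62 [0.8903 0.0344 0.0086] [175. 183.]
side nose 0.55 [ 0.565  -0.1155  0.0337] [299. 193.]
side pin_foot 0.66 [ 0.5633 -0.0823  0.0117] [292. 206.]
top tab_top 0.83 [ 0.8073 -0.0817  0.0364] [333. 127.]
top tab_top 0.7 [0.2629 0.4217 0.0547] [ 96. 319.]
top tab_top 0.65 [0.5536 0.0317 0.0548] [279. 215.]
top hole 0.73 [0.8703 0.0053 0.0032] [302. 107.]
top hole 0.58 [ 0.5645 -0.0809  0.0219] [324. 219.]
top hole 0.33 [0.5498 0.0327 0.0514] [278. 217.]
top carrier 0.91 [ 0.5562 -0.0334  0.0167] [305. 220.]
top carrier 0.66 [ 0.8408 -0.0273 -0.003 ] [313. 119.]
top nose 0.76 [ 0.5693 -0.1126  0.0368] [337. 217.]
top nose 0.69 [0.8953 0.0343 0.0134] [293.  96.]
top pin_foot 0.77 [ 0.5598 -0.0808  0.0176] [323. 221.]
t 9.47 tcp [0.5501 0.0285 0.0349] shift [ 0.005 -0.075  0.001] turn [-0.001  0.003 -0.005] F [0.6 1.7 8.7] w 0.327
```

Request:
step_arm(steps=[[0,-0.01,0,0,0,0,1],[0,-0.02,0,0,0,0,1],[0,-0.02,0,0,0,0,1]])

```text
time_s: 9.85
ee_pos: [0.5501, 0.0268, 0.0349]
tcp_rot: [0.628, 0.7, -0.226, 0.255]
force: [0.5, 2.6, 8.2]
width: 0.32
gripper_force: 59.5
```

Request:
step_arm(steps=[[0,-0.01,0,0,0,0,1],[0,-0.02,0,0,0,0,1],[0,-0.02,0,0,0,0,1]])

```text
time_s: 10.22
ee_pos: [0.55, 0.0249, 0.0349]
tcp_rot: [0.628, 0.7, -0.226, 0.255]
force: [1.1, 3.6, 7.9]
width: 0.325
gripper_force: 59.6
```

Request:
step_arm(steps=[[0,-0.01,0,0,0,0,1],[0,-0.02,0,0,0,0,1],[0,-0.02,0,0,0,0,1]])

```text
time_s: 10.6
ee_pos: [0.5498, 0.0223, 0.0349]
tcp_rot: [0.628, 0.699, -0.226, 0.255]
force: [1.1, 0.5, 8.4]
width: 0.319
gripper_force: 59.8
```

```bash
python3 - <<'E'
from h import *
look(["tab_top","hole","nose"],cams=("side","top"),save="i")
delta([.5501+.0005,.026-.005,.035],tool(np.radians(-84.2),np.radians(40)))
E
```

```text
side tab_top 0.96 [0.5505 0.0255 0.0541] [273. 222.]
side tab_top 0.25 [ 0.557  -0.039   0.0158] [285. 216.]
side hole 0.97 [ 0.2002  0.2842 -0.0006] [337. 392.]
side hole 0.72 [ 0.5613 -0.0828  0.0151] [293. 205.]
side hole 0.46 [ 8.687e-01  9.000e-03 -4.000e-04] [187. 183.]
side nose 0.88 [ 0.5633 -0.1218  0.0286] [301. 193.]
side nose 0.71 [0.1799 0.2379 0.0145] [358. 377.]
side nose 0.66 [0.891  0.0342 0.0075] [175. 183.]
top tab_top 0.97 [0.5496 0.0239 0.0513] [282. 218.]
top tab_top 0.89 [0.2629 0.4218 0.0555] [ 96. 319.]
top tab_top 0.8 [ 0.8046 -0.0833  0.0364] [334. 128.]
top hole 0.82 [ 0.5633 -0.0826  0.0149] [324. 220.]
top hole 0.8 [ 8.668e-01  8.200e-03 -4.000e-04] [301. 109.]
top nose 0.8 [0.8916 0.0321 0.0118] [293.  97.]
top nose 0.76 [ 0.5677 -0.1202  0.0306] [340. 219.]
t 11.0 tcp [0.5498 0.0223 0.0349] shift [ 0.008 -0.013  0.001] turn [-0.001  0.003 -0.005] F [-0.3  0.5  7.1] w 0.322
```

Request:
step_arm(steps=[[0,-0.015,0,0,0,0,1],[0,-0.025,0,0,0,0,1],[0,-0.025,0,0,0,0,1]])

```text
time_s: 11.38
ee_pos: [0.55, 0.0207, 0.0349]
tcp_rot: [0.628, 0.7, -0.225, 0.255]
force: [-1.2, 6.2, 8.5]
width: 0.322
gripper_force: 60.2
```

```bash
python3 - <<'E'
from h import *
look(["tab_top","hole","nose"],cams=("side","top"),save="j")
delta([.5501+.0005,.026-.005,.035],tool(np.radians(-84.2),np.radians(40)))
a=[cv2.resize(cv2.imread(f'pics/{n}_side.png')[170:250,220:350],(400,246)) for n in "gij"]+[cv2.resize(cv2.imread('pics/j_top.png')[170:250,240:370],(400,246))]
cv2.imwrite("pics/j_c.png",cv2.vconcat([cv2.hconcat(a[:2]),cv2.hconcat(a[2:])]))
E
```

```text
side tab_top 0.79 [0.5481 0.0266 0.0517] [273. 223.]
side hole 0.76 [ 0.2007  0.2851 -0.001 ] [337. 392.]
side hole 0.61 [ 0.4843 -0.4141  0.0069] [375. 154.]
side hole 0.57 [ 0.5615 -0.0851  0.0134] [293. 205.]
side nose 0.71 [0.1793 0.2398 0.0149] [358. 377.]
side nose 0.66 [ 0.5691 -0.1219  0.0247] [299. 194.]
side nose 0.52 [0.8943 0.0368 0.0111] [173. 182.]
top tab_top 0.78 [0.2649 0.4207 0.0551] [ 97. 318.]
top tab_top 0.75 [0.5521 0.0245 0.0501] [281. 217.]
top tab_top 0.72 [ 0.8052 -0.0805  0.0367] [333. 127.]
top hole 0.56 [ 0.5648 -0.0873  0.0165] [326. 219.]
top hole 0.55 [0.8689 0.0075 0.0029] [301. 107.]
top nose 0.78 [ 0.5702 -0.1213  0.0294] [340. 218.]
top nose 0.73 [0.8946 0.0313 0.0124] [294.  96.]
t 11.78 tcp [0.55   0.0207 0.0349] shift [0.006 0.003 0.001] turn [-0.002  0.003 -0.005] F [-1.7  5.7  9.4] w 0.326
```

View pics/j_c.png

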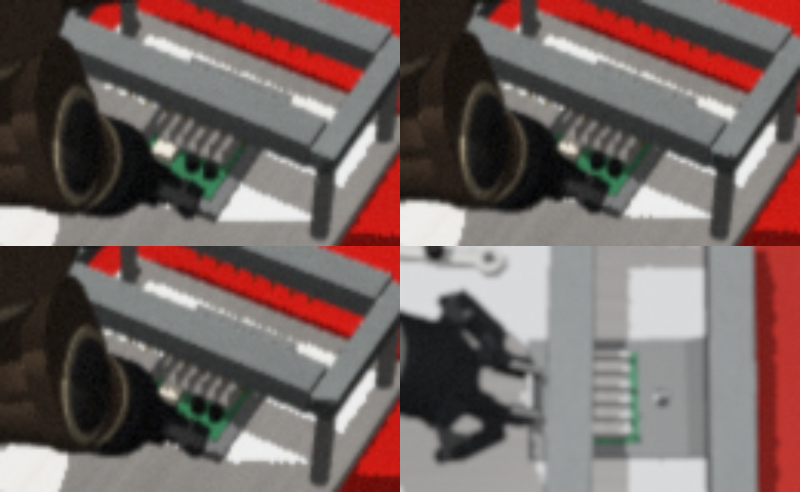

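The top crop (lower right) shows the domed pin inside the hole near (660,395), with the carrier square. I confirm engagement with a small further nudge.

Request:
step_arm(steps=[[0,-0.01,0,0,0,0,1],[0,-0.02,0,0,0,0,1],[0,-0.02,0,0,0,0,1]])

```text
time_s: 12.15
ee_pos: [0.5501, 0.0189, 0.0348]
tcp_rot: [0.628, 0.7, -0.225, 0.255]
force: [-0.5, 5.4, 9.8]
width: 0.321
gripper_force: 60.2
```

```bash
cat >> h.py <<'E'
def avg(l,near,cams,n=3):
    P=[]
    for _ in range(n):
        for c in cams:
            imaging.snapshot(c)
            P+=[d["position"] for d in nets.landmark_of(c,l) if np.linalg.norm(np.array(d["position"])-near)<.025 and d["conf"]>.3]
    P=np.array(P); print(l,len(P),P.mean(0).round(4),P.std(0).round(4)) if len(P) else print(l,"none")
E
python3 - <<'E'
from h import *
for l,n in dict(tab_top=(.55,.024,.052),carrier=(.556,-.039,.016),hole=(.561,-.083,.016),nose=(.565,-.12,.028)).items(): avg(l,np.array(n),("top","side"))
s=imaging.snapshot("top"); cv2.imwrite("pics/k.png",cv2.resize(s["pixels"][190:250,270:360],(720,480),interpolation=cv2.INTER_CUBIC)); delta([.55,.021,.035],tool(np.radians(-84.2),np.radians(40)))
E
```

```text
tab_top 6 [0.5487 0.0223 0.0532] [0.0013 0.0008 0.0015]
carrier 6 [ 0.5578 -0.0403  0.0165] [0.002  0.0011 0.0018]
hole 6 [ 0.5624 -0.0844  0.016 ] [0.0021 0.0023 0.0012]
nose 6 [ 0.5684 -0.1227  0.0273] [0.0016 0.001  0.0021]
t 14.6 tcp [0.5501 0.0189 0.0349] shift [-0.001  0.021  0.001] turn [-0.003  0.003 -0.005] F [-1.1  7.2  9.1] w 0.322
```

View pics/k.png

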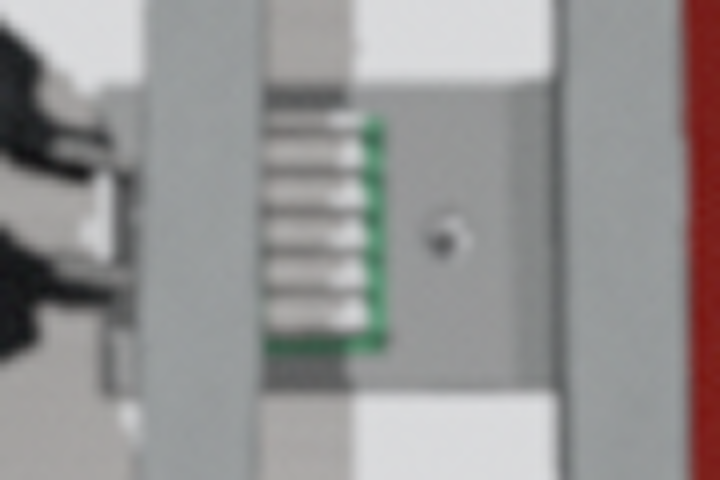

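The pin shows inside the hole, towards its rear side (dark spot at (438,238), hole spanning about columns 428-472). The nose height of 27 mm matches lying flat (28 mm), against 35 mm while riding up. I back off slightly to centre the hole.

Request:
step_arm(steps=[[0,0.015,0,0,0,0,1],[0,0.025,0,0,0,0,1],[0,0.025,0,0,0,0,1]])

```text
time_s: 14.98
ee_pos: [0.5498, 0.0196, 0.0349]
tcp_rot: [0.628, 0.699, -0.227, 0.256]
force: [0.8, -2.6, 6.9]
width: 0.321
gripper_force: 59.5
```

Request:
step_arm(steps=[[0,0.01,0,0,0,0,1],[0,0.01,0,0,0,0,1]])

```text
time_s: 15.22
ee_pos: [0.5496, 0.0203, 0.0349]
tcp_rot: [0.628, 0.699, -0.227, 0.256]
force: [1.2, -3.9, 5.5]
width: 0.321
gripper_force: 59.4
```

```bash
python3 - <<'E'
from h import *
for l,n in dict(tab_top=(.55,.024,.052),nose=(.565,-.12,.028)).items(): avg(l,np.array(n),("top","side"))
delta([.55,.021,.035],tool(np.radians(-84.2),np.radians(40)))
E
```

```text
tab_top 5 [0.5494 0.0233 0.0538] [0.0009 0.0017 0.0006]
nose 6 [ 0.5668 -0.122   0.0271] [0.0023 0.0023 0.0024]
t 16.43 tcp [0.5496 0.0204 0.0349] shift [0.004 0.006 0.001] turn [-0.     0.002 -0.005] F [ 0.  -3.7  7.4] w 0.321
```

Request:
step_arm(steps=[[0,0,0,0,0,0,0.2],[0,0,0,0,0,0,-0.3],[0,0,0,0,0,0,-0.8],[0,0,0,0,0,0,-1],[0,0,0,0,0,0,-1]])

```text
time_s: 17.05
ee_pos: [0.5498, 0.0213, 0.0342]
tcp_rot: [0.628, 0.7, -0.226, 0.255]
force: [0.2, 1.0, 0.2]
width: 1.001
gripper_force: 0.0
```

Request:
step_arm(steps=[[-0.03,0.3,0.35,0,0,0,-1],[-0.06,0.6,0.72,0,0,0,-1],[-0.06,0.6,0.72,0,0,0,-1]])

```text
time_s: 17.42
ee_pos: [0.5455, 0.0836, 0.1088]
tcp_rot: [0.628, 0.7, -0.224, 0.256]
force: [1.2, 0.2, -0.6]
width: 1.002
gripper_force: 0.0
```

```bash
python3 - <<'E'
from h import *
for l,n in dict(tab_top=(.55,.024,.052),carrier=(.556,-.039,.016),hole=(.561,-.083,.016),nose=(.565,-.12,.028),clamp_pivot=(.66,.069,.016),clamp_knob=(.6605,.115,.056)).items(): avg(l,np.array(n),("top","side"),2)
s=imaging.snapshot("top"); t=imaging.snapshot("wrist")
cv2.imwrite("pics/l.png",cv2.hconcat([cv2.resize(s["pixels"][190:250,275:335],(420,420),interpolation=cv2.INTER_CUBIC),cv2.resize(t["pixels"],(380,420))]))
delta([.55,.021,.035],tool(np.radians(-84.2),0))
E
```

```text
tab_top 4 [0.549  0.0235 0.0536] [0.0012 0.0022 0.0009]
carrier 4 [ 0.5565 -0.0389  0.0152] [0.0018 0.0015 0.0025]
hole 5 [ 0.5643 -0.0833  0.0147] [0.0018 0.0007 0.0012]
nose 4 [ 0.5678 -0.122   0.0269] [0.0015 0.0009 0.0009]
clamp_pivot 1 [0.6567 0.0713 0.0134] [0. 0. 0.]
clamp_knob 4 [0.6616 0.1147 0.0563] [0.0014 0.001  0.0003]
t 19.93 tcp [0.5439 0.0812 0.1063] shift [ 0.061 -0.602 -0.713] turn [ 0.44   0.049 -0.004] F [-0.3  0.3  0.4] w 1.002
```

View pics/l.png

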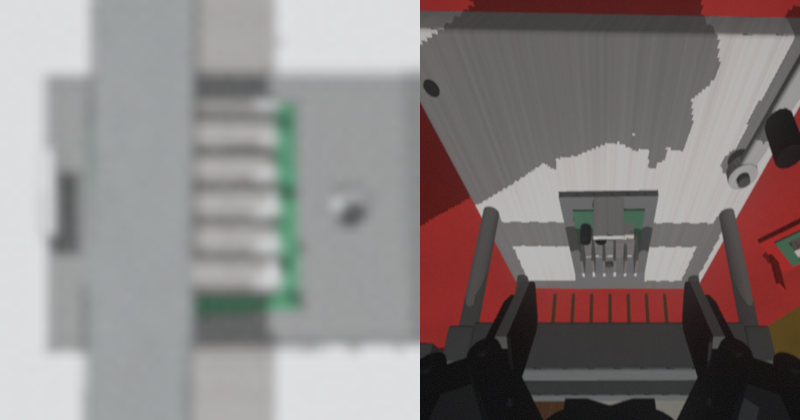

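The carrier is seated: the pin shows in the hole near (350,210), the plate lies square, and the tab was let go. Next I pinch the clamp knob with the same lean.

Request:
step_arm(steps=[[0.3,0.3,0.1,0,0,0,-1],[0.8,0.6,0.1,0,0,0,-1],[0.8,0.7,0.1,0,0,0,-1]])

```text
time_s: 20.3
ee_pos: [0.626, 0.1525, 0.1145]
tcp_rot: [0.628, 0.699, -0.226, 0.255]
force: [-0.8, 0.9, -0.4]
width: 0.996
gripper_force: 0.0
```

Request:
step_arm(steps=[[0.33,0.05,-0.15,0,0,0,-1],[0.33,0.05,-0.15,0,0,0,-1],[0.33,0.05,-0.15,0,0,0,-1]])

```text
time_s: 20.68
ee_pos: [0.656, 0.1558, 0.1014]
tcp_rot: [0.628, 0.699, -0.227, 0.255]
force: [-0.2, -0.0, 0.2]
width: 1.002
gripper_force: 0.0
```

```bash
python3 - <<'E'
from h import *
look(["clamp_knob","clamp_pivot"],cams=("wrist","side"),save="m")
delta([.6614,.111,.041],tool(np.radians(-84.2),np.radians(40)))
print(sensors.get_state()['joint_positions'].round(2))
E
```

```text
wrist clamp_knob 0.6 [ 0.4894 -0.4161  0.0027] [154. 347.]
wrist clamp_knob 0.23 [ 0.5674 -0.1158  0.0268] [174. 309.]
wrist clamp_pivot 0.71 [0.6631 0.069  0.0168] [275. 222.]
side clamp_knob 0.52 [0.6626 0.12   0.0561] [214. 225.]
side clamp_pivot 0.71 [0.6563 0.0692 0.0162] [230. 224.]
t 20.98 tcp [0.6566 0.1562 0.1021] shift [ 0.048 -0.452 -0.611] turn [-0.002  0.003 -0.005] F [ 0.2 -0.4 -0.1] w 0.998
[ 0.5   0.64  0.25  1.48 -0.64  2.06]
```

View pics/m_wrist.png

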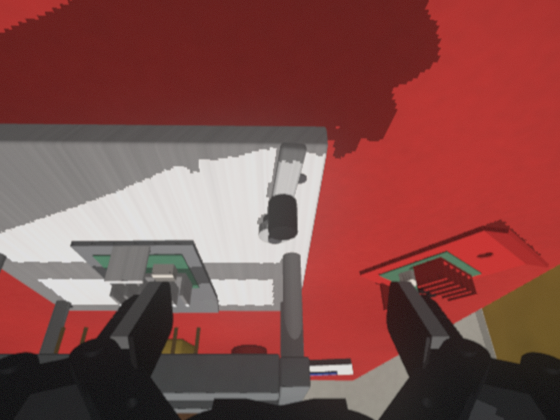

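The knob stands centred between the pads at (283,215), with the pivot at (275,225). I descend and pinch it.

Request:
step_arm(steps=[[0.02,-0.22,-0.3,0,0,0,-1],[0.05,-0.44,-0.6,0,0,0,-1],[0.05,-0.44,-0.6,0,0,0,-1]])

```text
time_s: 21.35
ee_pos: [0.6602, 0.1103, 0.0395]
tcp_rot: [0.628, 0.699, -0.228, 0.254]
force: [0.2, -0.1, -0.2]
width: 0.998
gripper_force: 0.0
```

Request:
step_arm(steps=[[0,0,0,0,0,0,0.3],[0,0,0,0,0,0,0.6],[0,0,0,0,0,0,1],[0,0,0,0,0,0,1],[0,0,0,0,0,0,1]])

```text
time_s: 21.98
ee_pos: [0.6622, 0.113, 0.0421]
tcp_rot: [0.628, 0.7, -0.225, 0.255]
force: [-0.5, 4.2, 4.2]
width: 0.176
gripper_force: 58.5
```

Request:
step_arm(steps=[[0,0,0,0,0,0,1],[0,0,0,0,0,0,1]])

```text
time_s: 22.22
ee_pos: [0.6623, 0.113, 0.042]
tcp_rot: [0.628, 0.7, -0.225, 0.255]
force: [-0.7, 6.2, 5.7]
width: 0.174
gripper_force: 58.6
```

Request:
step_arm(steps=[[-0.04,-0.002,0,0,0,0,1],[-0.08,-0.007,0,0,0,0,1],[-0.154,-0.027,0,0,0,0,1],[-0.225,-0.06,0,0,0,0,1],[-0.225,-0.06,0,0,0,0,1]])

```text
time_s: 22.85
ee_pos: [0.6404, 0.1092, 0.042]
tcp_rot: [0.629, 0.7, -0.223, 0.255]
force: [-2.0, 13.4, 5.6]
width: 0.176
gripper_force: 62.1
```

Request:
step_arm(steps=[[-0.034,-0.021,0,0,0,0,1],[-0.064,-0.045,0,0,0,0,1],[-0.12,-0.1,0,0,0,0,1],[-0.165,-0.165,0,0,0,0,1],[-0.165,-0.165,0,0,0,0,1]])

```text
time_s: 23.48
ee_pos: [0.6245, 0.0912, 0.042]
tcp_rot: [0.628, 0.7, -0.224, 0.256]
force: [5.6, 7.8, 2.0]
width: 0.172
gripper_force: 67.6
```

Request:
step_arm(steps=[[-0.033,-0.071,0,0,0,0,1],[-0.053,-0.147,0,0,0,0,1],[-0.06,-0.225,0,0,0,0,1],[-0.053,-0.303,0,0,0,0,1],[-0.053,-0.303,0,0,0,0,1]])

```text
time_s: 24.1
ee_pos: [0.6179, 0.0604, 0.042]
tcp_rot: [0.628, 0.7, -0.225, 0.255]
force: [-0.7, 8.3, 6.8]
width: 0.176
gripper_force: 74.0
```

Request:
step_arm(steps=[[0.02,-0.076,0,0,0,0,1],[0.053,-0.147,0,0,0,0,1],[0.098,-0.211,0,0,0,0,1],[0.12,-0.24,0,0,0,0,1],[0.12,-0.24,0,0,0,0,1]])

```text
time_s: 24.72
ee_pos: [0.6254, 0.0333, 0.0418]
tcp_rot: [0.626, 0.7, -0.231, 0.253]
force: [-17.4, 1.1, 14.1]
width: 0.173
gripper_force: 72.2
```

```bash
python3 - <<'E'
from h import *
look(["clamp_knob","clamp_pivot"],cams=("side","top"),save="n")
for l,n in dict(tab_top=(.55,.024,.052),nose=(.565,-.12,.028)).items(): avg(l,np.array(n),("top","side"),1)
delta([.6614,.111,.041],tool(np.radians(-84.2),np.radians(40)))
E
```

```text
side clamp_knob 0.58 [0.6238 0.0452 0.0562] [245. 213.]
side clamp_pivot 0.75 [ 0.5563 -0.0421  0.0162] [286. 215.]
side clamp_pivot 0.42 [0.6587 0.0717 0.0163] [229. 224.]
top clamp_knob 0.41 [0.6256 0.0473 0.0546] [276. 186.]
top clamp_pivot 0.56 [0.662  0.0701 0.0132] [269. 176.]
top clamp_pivot 0.28 [ 0.4864 -0.4122 -0.001 ] [452. 266.]
tab_top 1 [0.5519 0.0267 0.0533] [0. 0. 0.]
nose 2 [ 0.5681 -0.123   0.0276] [0.0006 0.0014 0.0018]
t 25.43 tcp [0.6253 0.0335 0.0418] shift [ 0.361  0.775 -0.008] turn [ 0.001 -0.004 -0.006] F [-16.7  -0.3  13.5] w 0.175
```

Request:
step_arm(steps=[[0,0,0,0,0,0,0.5],[0,0,0,0,0,0,0.5],[0,0,0,0,0,0,0.5]])

```text
time_s: 25.8
ee_pos: [0.6272, 0.0335, 0.0413]
tcp_rot: [0.627, 0.7, -0.229, 0.254]
force: [-8.6, -2.3, 6.0]
width: 0.247
gripper_force: 4.0
```

Request:
step_arm(steps=[[0.03,0.03,0,0,0,0,0.5],[0.06,0.03,0,0,0,0,0.5],[0.09,0.03,0,0,0,0,0.5],[0.09,0.03,0,0,0,0,0.5]])

```text
time_s: 26.3
ee_pos: [0.6292, 0.0313, 0.0411]
tcp_rot: [0.625, 0.7, -0.238, 0.252]
force: [-32.1, -16.5, 16.8]
width: 0.25
gripper_force: 16.5
```

```bash
python3 - <<'E'
from h import *
avg("clamp_knob",np.array([.628,.043,.055]),("top","side"),3)
delta([.6614,.111,.041],tool(np.radians(-84.2),np.radians(40)))
E
```

```text
clamp_knob 5 [0.6253 0.0439 0.0532] [0.001  0.0021 0.001 ]
t 26.9 tcp [0.6292 0.0313 0.0411] shift [ 0.322  0.797 -0.001] turn [ 0.007 -0.01  -0.004] F [-30.8 -17.   16.4] w 0.25
```

Request:
step_arm(steps=[[-0.06,-0.0,0,0,0,0,0.4],[-0.09,0,0,0,0,0,0.2],[-0.09,0,0,0,0,0,0.2]])

```text
time_s: 27.28
ee_pos: [0.6297, 0.0385, 0.0412]
tcp_rot: [0.628, 0.699, -0.226, 0.255]
force: [-0.0, -0.1, -0.0]
width: 0.393
gripper_force: 0.0
```

Request:
step_arm(steps=[[-0.02,0.2,0.24,0,0,0,0.2],[-0.06,0.6,0.72,0,0,0,0.2],[-0.06,0.6,0.72,0,0,0,0.2]])

```text
time_s: 27.65
ee_pos: [0.6259, 0.1018, 0.1169]
tcp_rot: [0.628, 0.7, -0.223, 0.257]
force: [1.1, -0.2, 0.7]
width: 0.395
gripper_force: 0.0
```

```bash
python3 - <<'E'
from h import *
for l,n in dict(tab_top=(.55,.024,.052),carrier=(.556,-.039,.016),hole=(.561,-.083,.016),nose=(.565,-.12,.028),clamp_pivot=(.66,.069,.016),clamp_knob=(.6285,.043,.056)).items(): avg(l,np.array(n),("top","side"),2)
s=imaging.snapshot("top"); t=imaging.snapshot("wrist")
cv2.imwrite("pics/o.png",cv2.hconcat([cv2.resize(s["pixels"][160:240,255:335],(400,400),interpolation=cv2.INTER_CUBIC),cv2.resize(t["pixels"][150:430,140:420],(400,400))]))
print(sensors.get_state()["force"].round(1))
E
```

```text
tab_top 4 [0.5475 0.0254 0.053 ] [0.0007 0.0014 0.0016]
carrier 4 [ 0.5563 -0.0384  0.0176] [0.0012 0.0006 0.0007]
hole 4 [ 0.5637 -0.0838  0.0166] [0.0012 0.0011 0.0022]
nose 4 [ 0.5672 -0.122   0.0263] [0.0021 0.0007 0.0024]
clamp_pivot 4 [0.6588 0.07   0.0146] [0.0009 0.0023 0.0019]
clamp_knob 3 [0.6248 0.0446 0.0545] [0.0012 0.0005 0.0012]
[-0.4 -0.5 -0.1]
```

View pics/o.png

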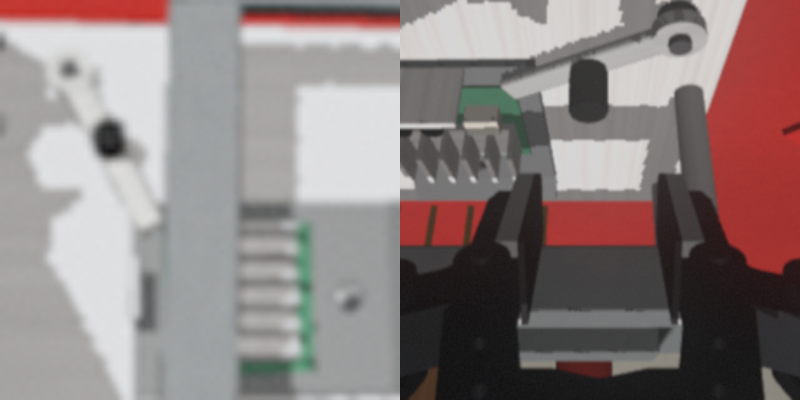

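```bash
python3 - <<'E'
from h import *
s=imaging.snapshot("top")
cr=cv2.resize(s["pixels"][160:215,255:310],(770,770),interpolation=cv2.INTER_CUBIC); cv2.imwrite("pics/p.png",cr[:600])
def g(uv,z): return ray(s,uv,z)[:2]
for a,b in [((268.6,173.6),(285,204.4)),((268.6,173.6),(276.6,187.6))]:
    A=g(a,.03);B=g(b,.03 if b[0]>280 else .054);d=B-A;print(A,B,np.hypot(*d),"q",np.arctan2(d[1],d[0])-np.radians(-84.2)+3.4-2*np.pi*(np.arctan2(d[1],d[0])>0))
for c in ("top","side"):
    s=imaging.snapshot(c)
    for l in ("clamp_pivot","clamp"):
        for d in nets.silhouettes(c,l)[:2]: print(c,l,d["conf"],d["pixels"].sum(),np.argwhere(d["pixels"]).mean(0).round())
E
```

```text
[0.66389315 0.07068198] [0.58836781 0.01995083] 0.09098201244234777 q 2.3194608810895008
[0.66389315 0.07068198] [0.62273144 0.04473989] 0.0486546819776173 q 2.29033901372598
top clamp_pivot 0.81 194 [187. 276.]
top clamp_pivot 0.58 1539 [220. 317.]
top clamp 0.82 207 [185. 275.]
side clamp_pivot 0.77 159 [222. 249.]
side clamp 0.5 208 [222. 244.]
side clamp 0.39 413 [151. 361.]
```

View pics/p.png

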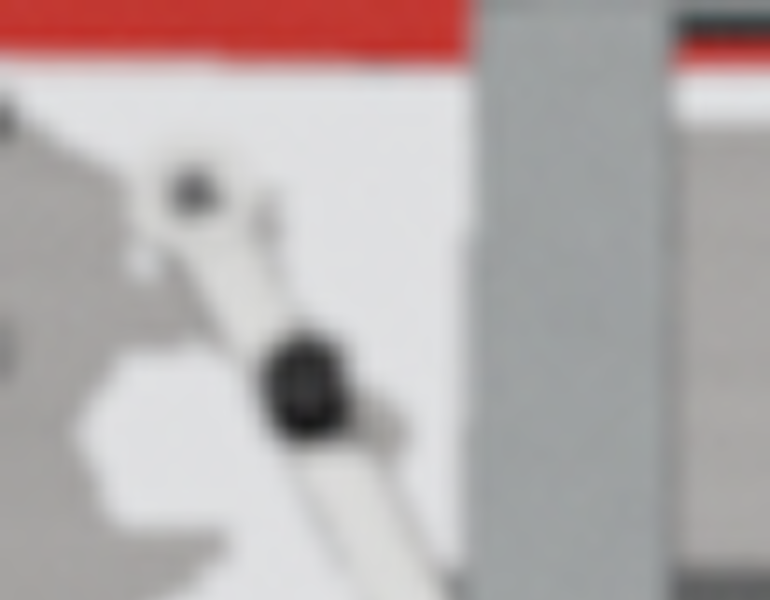

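The arm lies over the corner, but my reading is q≈2.3, too near the limit. I push the knob once more with shut fingers along the fixture's +x and watch the force and travel to be sure of the stop.

Request:
step_arm(steps=[[0,0,0,0,0,0,1],[0,0,-0.2,0,0,0,1],[-0.03,-0.1,-0.4,0,0,0,1],[-0.03,-0.2,-0.76,0,0,0,1],[-0.03,-0.2,-0.76,0,0,0,1]])

```text
time_s: 31.12
ee_pos: [0.6187, 0.0772, 0.035]
tcp_rot: [0.628, 0.7, -0.229, 0.254]
force: [-0.1, 0.1, 0.3]
width: 0.003
gripper_force: 0.0
```

Request:
step_arm(steps=[[0.01,-0.05,0,0,0,0,1],[0.01,-0.1,0,0,0,0,1],[0.01,-0.15,0,0,0,0,1],[0.015,-0.17,0,0,0,0,1]])

```text
time_s: 31.62
ee_pos: [0.6223, 0.0612, 0.0379]
tcp_rot: [0.628, 0.699, -0.226, 0.255]
force: [-0.3, 1.1, -0.0]
width: 0.0
gripper_force: 0.4
```

Request:
step_arm(steps=[[0.005,-0.02,0,0,0,0,1],[0.01,-0.04,0,0,0,0,1],[0.01,-0.04,0,0,0,0,1]])

```text
time_s: 32.0
ee_pos: [0.6232, 0.0575, 0.0374]
tcp_rot: [0.628, 0.699, -0.226, 0.255]
force: [1.3, 1.3, -0.0]
width: -0.0
gripper_force: 0.6
```

Contact with about 1.5 N and still moving, so it was not yet at the stop. I keep pushing.

Request:
step_arm(steps=[[0.01,-0.02,0.01,0,0,0,1],[0.02,-0.04,0.02,0,0,0,1],[0.02,-0.04,0.02,0,0,0,1]])

```text
time_s: 32.38
ee_pos: [0.6245, 0.0543, 0.0385]
tcp_rot: [0.628, 0.7, -0.226, 0.254]
force: [-1.7, 5.0, -2.3]
width: -0.002
gripper_force: 3.2
```

Request:
step_arm(steps=[[0.01,-0.02,0,0,0,0,1],[0.02,-0.04,0,0,0,0,1],[0.02,-0.04,0,0,0,0,1]])

```text
time_s: 32.75
ee_pos: [0.6251, 0.0536, 0.0381]
tcp_rot: [0.628, 0.702, -0.224, 0.251]
force: [-11.1, 22.0, 4.1]
width: 0.001
gripper_force: 11.8
```

The force rose to 22 N with no travel, so it is at the stop. I back away and check.

Request:
step_arm(steps=[[0,0.1,0,0,0,0,1],[-0.01,0.2,0.03,0,0,0,1],[-0.05,0.6,0.5,0,0,0,1],[-0.05,0.8,0.9,0,0,0,1],[-0.05,0.8,0.9,0,0,0,1]])

```text
time_s: 33.38
ee_pos: [0.6238, 0.1314, 0.1328]
tcp_rot: [0.628, 0.7, -0.224, 0.257]
force: [-0.1, -0.1, 0.4]
width: 0.002
gripper_force: 0.0
```

```bash
python3 - <<'E'
from h import *
for l,n in dict(tab_top=(.55,.024,.052),carrier=(.556,-.039,.016),hole=(.561,-.083,.016),nose=(.565,-.12,.028),clamp_pivot=(.66,.069,.016),clamp_knob=(.6285,.043,.056)).items(): avg(l,np.array(n),("top","side"),2)
s=imaging.snapshot("top")
cv2.imwrite("pics/q.png",cv2.resize(s["pixels"][160:240,255:335],(600,600),interpolation=cv2.INTER_CUBIC))
print(sensors.get_state()["force"].round(1))
E
```

```text
tab_top 4 [0.5498 0.0248 0.0538] [0.002  0.0008 0.001 ]
carrier 4 [ 0.5559 -0.0396  0.0171] [0.0021 0.0015 0.0018]
hole 4 [ 0.564  -0.0841  0.0164] [0.001  0.0007 0.0018]
nose 3 [ 0.5688 -0.1208  0.0272] [0.0009 0.0015 0.0004]
clamp_pivot 4 [0.6604 0.0704 0.0153] [0.0018 0.0019 0.0007]
clamp_knob 4 [0.6287 0.0381 0.0542] [0.001  0.0014 0.0016]
[ 0.2 -0.4 -0.5]
```

View pics/q.png

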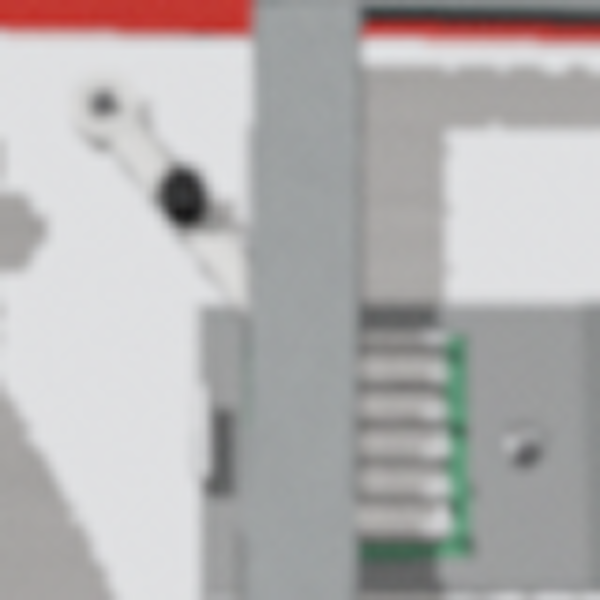

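The clamp arm has turned further and points over the carrier's corner. The knob at (185,195) lies where it should at the stop, and the pin is still in the hole at (522,447). The robot is clear, so I hand in.

```bash
python3 -c "
from workcell import env
print(env.job_done())"
```

```text
the job is handed in; nothing more can be done
None
```

The job is handed in but no verdict came back: by my last images the carrier sat flat and square with its hole over the pin, the clamp was at its stop (the knob took 22 N without moving), and the robot was clear of everything.

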